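# Hold a laptop drive card down for its screw

### The job

The laptop's bottom cover is off and two drive cards stand up at a slant in their sockets: with your fingertips, push the longer card gently down until it lies flat, and keep it pressed there so that I can drive its screw. Stop and finish while you are still holding it down, with your fingertips clear of the screw notch at its free end. Nothing needs gripping: never pull a card up, do not touch the shorter card or anything else in the laptop, and do not shift or lift the things lying about on the bench.

Things in the scene. Friction and masses are not known exactly. Their poses are not given: they have to be found in the camera images.
- laptop: Thin laptop upside down on its closed lid, bottom cover off, fixed. Shell 240 mm (its x) by 355 mm (y), rim 19 mm high; origin: centre of its underside, on the bench. Main board 12 mm up; battery in the -x half, blowers and heat pipes at the +x edge, all below 20 mm. Two card sockets lie side by side, 44 mm apart along x; which card sits in which changes. The cards run from the middle towards +y.
- long_drive: The longer drive card and its socket: dark card 22 mm wide, 80 mm long, pale label; black socket 24 mm wide, 4 mm high. Origin: on the board (12 mm above the bench) below the hinge line, where the card leaves the socket; x runs level along the card to its free end, z up. Hinge line 3 mm above the origin, along y. The card's upper face lies 2.5 mm above its hinge plane (0.7 mm over the last 11 mm).
- long_drive_card (a joint): How far the longer card is raised, rad: 0 flat, about 0.37 at the start (free end 29 mm up). It springs back when let go; pulled up beyond 0.45 the socket breaks. Pushing it flat takes about 4 N at 60 mm from the hinge, 6 N at 40 mm; there it meets a soft pad, which gives about 1.4 mm for each 10 N more (this then reads 0 or just below). More than 20 N breaks it.
- long_drive_notch (a point): The half-round screw notch, 6 mm wide, in the middle of the longer card's free end, on its upper face; 80 mm from the hinge. It moves with the card.
- short_drive: The shorter drive card with its socket: same materials and width, 42 mm long, in an identical socket parallel to the other one, card raised at the same slant (free end about 15 mm up). Origin and axes as for the longer one. To be left alone.
- short_drive_card (a joint): How far the shorter card is raised, rad; as for the longer card, about 0.37 at the start.
- screwdriver: Precision screwdriver with a slim black handle, 157 mm long, 14 mm thick, lying on the bench on the laptop's -y side. Origin underneath its middle.
- screw_dish: Round steel dish with small screws, 84 mm across, 18 mm high, on the laptop's +y side. Origin at the centre of its underside.
- cleaner_bottle: Pale dispenser bottle with a steel cap, 60 mm across, 124 mm high, standing on the bench on the laptop's +y side. Origin at the centre of its underside.
- mouse: Black computer mouse, 108 x 60 x 34 mm, on the bench beyond the screwdriver, on the laptop's -y side. Origin at the centre of its underside.

How it is judged:
By the outcome, as a careful person would: the job done as asked, in the order asked, and still so for the second after the job is handed in, while the arm keeps its last pose, push and grip.
It also fails if it takes over 34 s, if anything falls off the work surface, if the arm or the gripper's body presses on something with over 40 N, if the wrist force passes 120 N, or if a joint passes its speed limit or range.

### The arm

A 7-joint arm with a two-finger parallel gripper is mounted at the origin on the work surface. World frame = base frame: x ahead of the robot, y to its left, z up, the work surface at z = 0. Lengths are in m, angles in rad, forces in N, time in s.
With the tool pointing down it reaches from about 0.425 to 0.875 m from the base axis. Payload 4.7 kg.
Tool frame: the origin (TCP) lies midway between the tips of the shut fingers; the grasp point (between the pads) lies 19 mm behind it; z points along the fingers, y is the line along which they close (so a half turn about z gives the same grasp; the last joint's range is limited). The gripper opens to 87 mm and grips with 3 to 60 N. Pads are 19 mm wide; open, the fingers measure 117 mm over their backs; the gripper's body (75 mm by 190 mm) begins 51 mm behind the grasp point.
Start: joints at [-1.093, 0.321, -0.07, 1.45, 0.023, 1.371, -0.057], TCP at [0.291, 0.581, 0.223] pointing down, gripper open.
Joint ranges: [-2.86, 2.86], [-0.3, 2.09], [-1.38, 1.24], [0.06, 2.45], [-1.56, 4.7], [0.09, 2.05], [-2.69, 2.69]. Speed limits (rad/s): [2.57, 2.57, 3.14, 3.14, 3.14, 3.14, 3.14].

### API

Orientations are given as a rotation vector (axis times angle).
In Python, from bench import ctrl gives the robot as it stands. The module is installed in compiled form; this text tells all that it offers.
- The arm moves only by the tool carry_out, never from a script. Its argument "steps" is a list of rows, each a list of 7 numbers: the turn, a rotation vector about the world's x, y, z in degrees, then the shift along the world's x, y, z in cm, then the opening, from 0 (shut) to 1 (fully open). A call has 1 to 12 rows; each row is the pose to reach, as a shift and turn from the pose commanded when the call began; what a row does not reach only later rows make up. A row lasts 1/10 s, in which the tool goes at most 50 mm and 8.59 degrees, less where a joint would pass 70% of its speed; a pose out of reach is approached as far as the arm can. A call with a gripper value outside its range is refused whole. The fingers move at their own pace and stop on an object; "squeeze" is the grip in N (left out, the last holds). Time passes only in rows, so rows that repeat a pose let the fingers close. It gives the time, the measured TCP pose, the force, the opening and the grip force at its end, in the units of the state.
- ctrl.get_state(): the state, without advancing time (a new reading comes with each control period).
- ctrl.get_image(name): name is "side" or "top" or "wrist"; returns a dict with "pixels" (400x640x3 uint8, red, green, blue), "camera_matrix" (3x3 intrinsics, pixels), "cam_to_world" (4x4, takes a point from camera to world coordinates); the wrist camera has in their place "T_tool_cam" (4x4, takes a point from camera to tool coordinates, whose origin is the TCP and whose axes are the flange's). Camera axes: x right, y down, z forward; pixel columns grow to the right and rows downward; lengths in m; the calibration is good to about 2 mm. A picture is of the moment at which its call begins: read the wrist's pose just before it. There is no depth.
- ctrl.close_job(): hands the job in; it is judged then, once.
The state is a dict: "time": time; "joint_positions": joint angles; "qd": joint speeds; "joint_torque": joint torques, N m; "position": TCP position; "tool_rot": TCP orientation; "ft_force": force on the tool from outside, world axes, zero at the start; "torque": the same for the moment, N m; "grip_width": opening from 0.0 (shut) to 1.0 (fully open); "grip_force": force on a finger pad.
Only numpy, scipy, OpenCV 4.12 (cv2) and the standard library are available. Lean on these libraries where they do the work, as an engineer would, in place of code of your own. Each camera call takes 0.05 s, during which the arm holds its last target. There are 200 camera calls.

## Working session

There is one attempt and no reset: what is moved stays moved. The work goes in short steps, Python scripts to look and compute and a tool call to move; the robot and the scene stay as the last step left them, time stands still between calls to the robot, and variables do not carry over. Pictures are saved under pics/ and viewed, at most 10 in all, crops included, and the job is handed in when it is done.

Besides the shell and the picture viewer there is one more tool, called as name(argument=value, ...) on one line, values as JSON. carry_out: Moves the arm, as the interface text tells. Its arguments: {"type":"object","properties":{"steps":{"type":"array","items":{"type":"array","items":{"type":"number"}}},"squeeze":{"type":"number"}},"required":["steps"]}

```bash
mkdir -p pics
cat > h.py <<'E'
import numpy as np, cv2
from bench import ctrl
from scipy.spatial.transform import Rotation as R
def shot(n,f):
    im=ctrl.get_image(n); cv2.imwrite(f,im["pixels"][:,:,::-1]); np.savez(f[:-4]+'.npz',**{k:v for k,v in im.items()}); return im
def ray(d,u,v):
    T=d["cam_to_world"]; r=T[:3,:3]@np.linalg.inv(d["camera_matrix"])@np.array([u,v,1.]); return T[:3,3],r/np.linalg.norm(r)
def onz(d,u,v,z):
    o,r=ray(d,u,v); return o+r*(z-o[2])/r[2]
def proj(d,p):
    T=np.linalg.inv(d["cam_to_world"]); q=d["camera_matrix"]@(T[:3,:3]@np.asarray(p)+T[:3,3]); return q[:2]/q[2]
E
python3 - <<'E'
from h import *
s=ctrl.get_state(); print(s["time"],s["position"],s["tool_rot"],s["ft_force"],s["grip_width"])
for n in("top","side"):
    d=shot(n,f"pics/{n}0.png"); print(n,d["cam_to_world"].round(3).tolist(),d["camera_matrix"].tolist())
E
```

```text
0.0 [0.2905758  0.58082628 0.22145868] [-7.21888523e-01 -3.05718514e+00  2.94754294e-03] [-0.00329173  0.7428271  -0.62292335] 0.9963786470437814
top [[-0.0, -0.995, 0.096, 0.417], [-1.0, -0.0, -0.004, -0.041], [0.004, -0.096, -0.995, 1.06], [0.0, 0.0, 0.0, 1.0]] [[449.8022910491954, 0.0, 314.85107208554393], [0.0, 449.8022910491954, 201.47514376796823], [0.0, 0.0, 1.0]]
side [[0.998, -0.052, 0.037, 0.471], [-0.064, -0.761, 0.645, -0.725], [-0.005, -0.646, -0.763, 0.878], [0.0, 0.0, 0.0, 1.0]] [[418.8831631235954, 0.0, 324.42324710740803], [0.0, 418.8831631235954, 204.9805091817002], [0.0, 0.0, 1.0]]
```

View pics/top0.png

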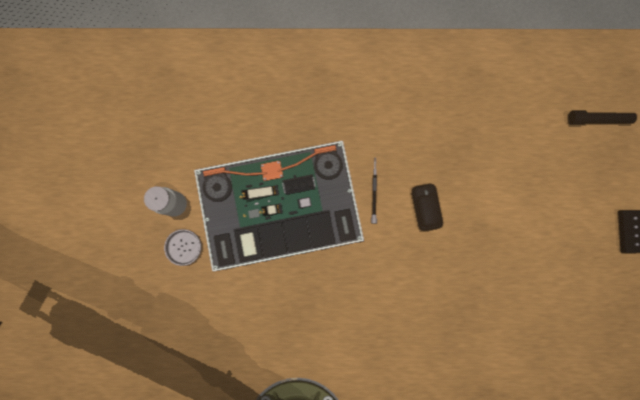

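View pics/side0.png

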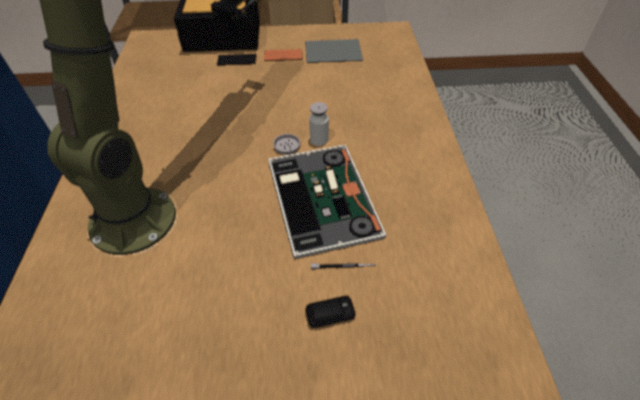

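The top view shows the laptop with corners near (196,170), (343,142), (362,241) and (213,270). The long card, with its pale label, is near (261,192) and the short one near (270,211). The dish is at (183,247) and the bottle at (160,200). I'll zoom in next.

Run:
```python
from h import *
a=cv2.imread('pics/top0.png')[165:235,225:325]; b=cv2.imread('pics/side0.png')[155:225,295:395]
cv2.imwrite('pics/z0.png',np.vstack([cv2.resize(i,(800,560),interpolation=cv2.INTER_CUBIC)[:,:] for i in(a,)]))
cv2.imwrite('pics/z1.png',cv2.resize(b,(800,560),interpolation=cv2.INTER_CUBIC))
d=dict(np.load('pics/top0.npz'))
# laptop outline: non-wood -> rim is bright
im=cv2.imread('pics/top0.png'); hsv=cv2.cvtColor(im,cv2.COLOR_BGR2HSV)
m=((hsv[:,:,1]<70)|(hsv[:,:,0]>30)|(hsv[:,:,2]<70)).astype(np.uint8); m[:135]=0;m[280:]=0;m[:,:190]=0;m[:,367:]=0
c=max(cv2.findContours(m,cv2.RETR_EXTERNAL,cv2.CHAIN_APPROX_NONE)[0],key=cv2.contourArea)
r=cv2.minAreaRect(c); P=np.array([onz(d,u,v,0.019) for u,v in cv2.boxPoints(r)]); print(r,P.round(4).tolist())
print([np.linalg.norm(P[i]-P[i-1]).round(4) for i in range(4)],P.mean(0))
# pale labels
m=((hsv[:,:,2]>150)&(hsv[:,:,1]<110)).astype(np.uint8); m[:175]=0;m[222:]=0;m[:,:235]=0;m[:,320:]=0
n,l,st,ce=cv2.connectedComponentsWithStats(m); print(st,ce)
```

```text
((277.673095703125, 205.36538696289062), (103.74542236328125, 154.9317169189453), 78.69007110595703) [[0.5927, 0.2435, 0.019], [0.6653, -0.1124, 0.019], [0.4264, -0.1578, 0.019], [0.3572, 0.1908, 0.019]]
[np.float64(0.2413), np.float64(0.3632), np.float64(0.2432), np.float64(0.3554)] [0.51039833 0.04101637 0.019     ]
[[     0      0    640    400 255718]
 [   280    175      2      2      3]
 [   264    178      2      1      2]
 [   248    187     24     11    174]
 [   301    199      9      7     52]
 [   268    206      8      8     51]] [[319.55428636 199.50315191]
 [280.33333333 175.33333333]
 [264.5        178.        ]
 [259.60344828 191.91954023]
 [304.76923077 202.        ]
 [271.1372549  209.2745098 ]]
```

View pics/z0.png

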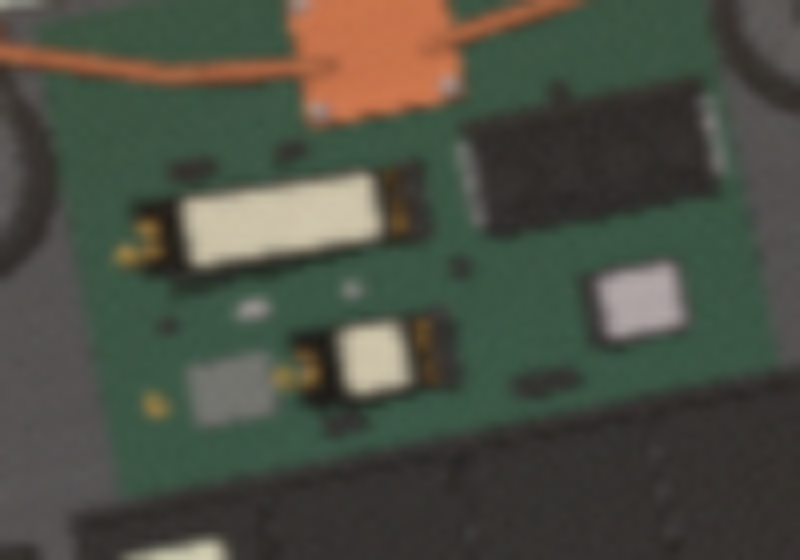

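View pics/z1.png

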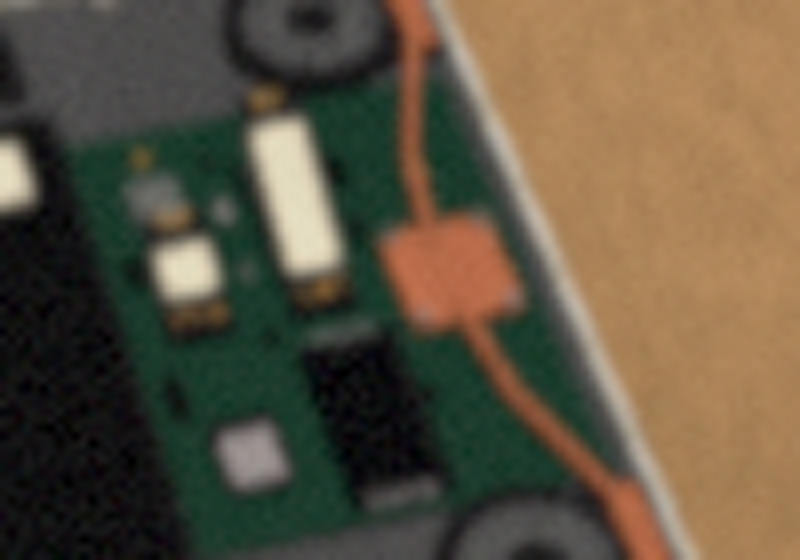

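The zoom shows the long card running from its socket near crop (400,200) to its free end near (139,239). The label midline goes from (184,235) to (381,206). The short card is at (290–460, 320–400). The gold standoff for the long card's screw sits just past its free end.

Run:
```python
from h import *
d=dict(np.load('pics/top0.npz')); e=dict(np.load('pics/side0.npz'))
px=lambda x,y:(225+(x+.5)/8-.5,165+(y+.5)/8-.5)
px2=lambda x,y:(295+(x+.5)/8-.5,155+(y+.5)/8-.5)
th=.37; L=0.08
E=onz(d,*px(139,240),0.015+L*np.sin(th)+.0007)
l1=onz(d,*px(184,235),.015+.066*np.sin(th)+.0023); l2=onz(d,*px(381,206),.015+.008*np.sin(th)+.0023)
print("E",E,"label",l1,l2,np.linalg.norm(l1-l2),"yaw",np.degrees(np.arctan2(-(l1-l2)[0],(l1-l2)[1])))
for yaw in(10.5,11.3):
    y=np.radians(yaw); u=np.array([-np.sin(y),np.cos(y),0]); H=E-u*L*np.cos(th); H[2]=.015; print(yaw,"H",H, "label s,lat",[(np.dot(p-H,u),np.cross(u,p-H)[2]) for p in(l1,l2)])
# triangulate label ends across views
def tri(a,b):
    (o1,r1),(o2,r2)=ray(d,*a),ray(e,*b); A=np.c_[r1,-r2]; t=np.linalg.lstsq(A,o2-o1,rcond=None)[0]; p,q=o1+r1*t[0],o2+r2*t[1]; return (p+q)/2,np.linalg.norm(p-q)
print(tri(px(184,235),px2(279,117)),tri(px(381,206),px2(317,277)))
for n,p in dict(dish=(183,247,.018),bottle=(157,200,.124)).items(): print(n,onz(d,*p))
s=ctrl.get_state(); print("tool",R.from_rotvec(s["tool_rot"]).as_matrix().round(3).tolist())
```

```text
E [0.53130589 0.12068983 0.04462923] label [0.53313237 0.10845715 0.04116662] [0.54403027 0.05438032 0.02019292] 0.0590166424722976 yaw 11.393982763751021
10.5 H [0.54489814 0.04735259 0.015     ] label s,lat [(np.float64(0.06222550004774685), np.float64(0.00043333034435058017)), (np.float64(0.007068202941108906), np.float64(-0.0004273556473070497))]
11.3 H [0.54592077 0.04754952 0.015     ] label s,lat [(np.float64(0.06223275515443065), np.float64(0.0006058702544432474)), (np.float64(0.007068817506941379), np.float64(0.0005153842882280287))]
(array([0.53316578, 0.10758259, 0.04743332]), np.float64(0.0014850987690569752)) (array([0.54357744, 0.05418804, 0.02215476]), np.float64(0.0004242932052319782))
dish [0.41277334 0.25865741 0.018     ]
bottle [0.51089298 0.28516063 0.124     ]
tool [[-0.894, 0.447, -0.001], [0.447, 0.894, -0.002], [-0.0, -0.002, -1.0]]
```

carry_out(steps=[[0,0,4,2,-4,0,0],[0,0,8,4,-8,0,0],[0,0,12,6,-12,0,0],[0,0,16,8,-16,0,0],[0,0,20,10,-20,0,0],[0,0,24,12,-24,0,0],[0,0,28,14.5,-28,0,0],[0,0,32,16.5,-32,0,0],[0,0,36,18.5,-36,0,0],[0,0,38,20.5,-40,0,0],[0,0,38,22.5,-44,0,0],[0,0,38,24.5,-48.4,0,0]], squeeze=20)

```text
time: 1.3
position: [0.5361, 0.0962, 0.2223]
tool_rot: [0.314, -3.126, -0.001]
ft_force: [0.7, 1.0, -0.5]
grip_width: 0.032
grip_force: 0.0
```

carry_out(steps=[[0,0,0,0,0,-2,0],[0,0,0,0,0,-4,0],[0,0,0,0,0,-6,0],[0,0,0,0,0,-8,0],[0,0,0,0,0,-9,0],[0,0,0,0,0,-10,0],[0,0,0,0,0,-10,0],[0,0,0,0,0,-10,0]])

```text
time: 2.1
position: [0.5362, 0.0974, 0.1231]
tool_rot: [-0.313, 3.125, 0.0]
ft_force: [0.6, 0.5, 0.2]
grip_width: 0.004
grip_force: 0.0
```

Run:
```python
from h import *
s=ctrl.get_state(); print(s["time"],s["position"],s["ft_force"],s["grip_width"]); M=R.from_rotvec(s["tool_rot"]).as_matrix(); print(M.round(3).tolist())
d=shot("wrist","pics/w0.png"); print(d["T_tool_cam"].round(3).tolist(),d["camera_matrix"].tolist())
T=np.eye(4);T[:3,:3]=M;T[:3,3]=s["position"]; d["cam_to_world"]=T@d["T_tool_cam"]; np.savez("pics/w0.npz",**d)
u=np.array([-.195,.981,0]);H=np.array([.5453,.0475,.015])
for q in(0,.05,.08): print(q,proj(d,H+u*q*np.cos(.37)+np.array([0,0,q*np.sin(.37)+.0023])))
```

```text
2.1 [0.53616143 0.09744763 0.12307308] [0.59364521 0.50297356 0.22541146] 0.00398113936456465
[[-0.98, -0.198, 0.001], [-0.198, 0.98, 0.0], [-0.001, 0.0, -1.0]]
[[-0.0, -0.965, -0.263, 0.071], [1.0, -0.0, 0.0, 0.0], [-0.001, -0.263, 0.965, -0.162], [0.0, 0.0, 0.0, 1.0]] [[289.55011325554364, 0.0, 316.6828241991007], [0.0, 289.55011325554364, 203.50317502231604], [0.0, 0.0, 1.0]]
0 [263.04765074 200.87843199]
0.05 [311.57138466 206.1795904 ]
0.08 [343.94100047 209.71593123]
```

View pics/w0.png

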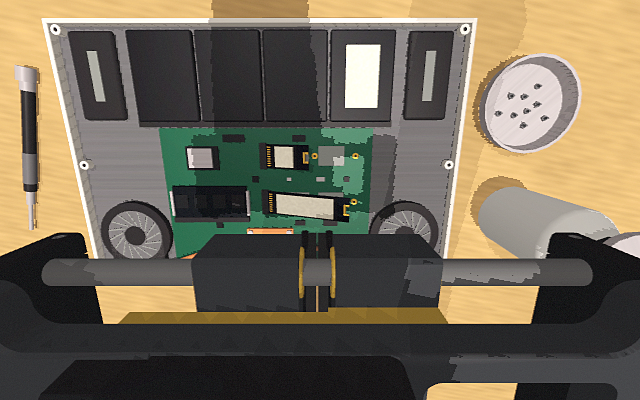

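The wrist view shows the long card from about (265,204) to (349,209), with the short card above it at (262–305, 157). My predicted long-card pixels are within a few pixels of this. I'll crop to refine.

Run:
```python
from h import *
a=cv2.imread('pics/w0.png')[140:230,245:380]; cv2.imwrite('pics/z2.png',cv2.resize(a,(798,532),interpolation=cv2.INTER_CUBIC))
```

```text
(no output)
```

View pics/z2.png

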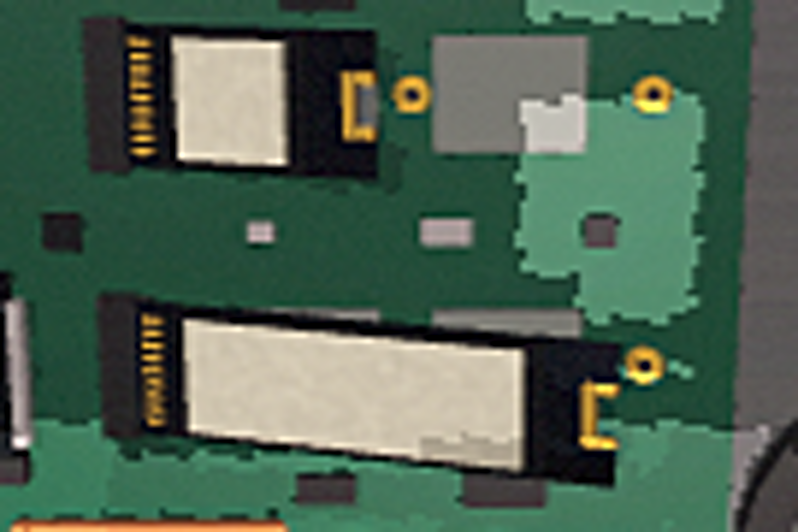

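Run:
```python
from h import *
d=dict(np.load('pics/w0.npz'))
px=lambda x,y:(245+(x+.5)*135/798-.5,140+(y+.5)*90/532-.5)
H=onz(d,*px(138,371),.0172);E=onz(d,*px(617,415),.0446);S=onz(d,*px(643,366),.0145)
l1=onz(d,*px(524,408),.015+.066*np.sin(.37)+.0023); l2=onz(d,*px(184,376),.015+.008*np.sin(.37)+.0023)
v=E-H; print(H,E,S,np.linalg.norm(v[:2]),np.linalg.norm((S-H)[:2]))
for a,b in((H,E),(H,S),(l2,l1)): w=b-a; print(np.degrees(np.arctan2(-w[0],w[1])))
y=np.radians(11.3); u=np.array([-np.sin(y),np.cos(y),0])
for p in(l1,l2,H,E,S): print(np.dot(p-H,u).round(4),np.cross(u,p-H)[2].round(4))
print("press 50:",H+u*.05)
```

```text
[0.5458431  0.05228222 0.0172    ] [0.53040275 0.12519525 0.0446    ] [0.52947658 0.13267915 0.0145    ] 0.0745299543101515 0.08204590133417443
11.956542061530829
11.50655115922212
12.266169163487257
0.0611 0.0009
0.0078 -0.0
0.0 -0.0
0.0745 0.0009
0.082 0.0003
press 50: [0.53604579 0.10131295 0.0172    ]
```

carry_out(steps=[[0,0,0,0,0,-2,0],[0,0,0,0,0,-4,0],[0,0,0,0,0,-6,0],[0,0,0,0,0,-7,0],[0,0,0,0,0,-7.5,0],[0,0,0,0,0,-7.5,0],[0,0,0,0,0,-7.5,0]])

```text
time: 2.85
position: [0.5366, 0.0975, 0.0486]
tool_rot: [-0.313, 3.124, 0.001]
ft_force: [-0.3, 0.0, -0.6]
grip_width: 0.006
grip_force: 0.0
```

carry_out(steps=[[0,0,0,0,0,-0.2,0],[0,0,0,0,0,-0.4,0],[0,0,0,0,0,-0.6,0],[0,0,0,0,0,-0.8,0],[0,0,0,0,0,-1.0,0],[0,0,0,0,0,-1.2,0],[0,0,0,0,0,-1.4,0],[0,0,0,0,0,-1.5,0],[0,0,0,0,0,-1.5,0],[0,0,0,0,0,-1.5,0]])

```text
time: 3.85
position: [0.5359, 0.0974, 0.0327]
tool_rot: [-0.313, 3.126, 0.0]
ft_force: [0.6, 0.6, 1.7]
grip_width: 0.005
grip_force: 0.5
```

carry_out(steps=[[0,0,0,0,0,-0.2,0],[0,0,0,0,0,-0.4,0],[0,0,0,0,0,-0.6,0],[0,0,0,0,0,-0.8,0],[0,0,0,0,0,-1.0,0],[0,0,0,0,0,-1.2,0],[0,0,0,0,0,-1.2,0],[0,0,0,0,0,-1.2,0]])

```text
time: 4.65
position: [0.5359, 0.0977, 0.0207]
tool_rot: [-0.313, 3.126, 0.001]
ft_force: [-0.2, 1.9, 3.5]
grip_width: 0.006
grip_force: 1.7
```

Run:
```python
from h import *
f=[]
for n in("wrist","top"): shot(n,f"pics/{n}1.png"); f.append(ctrl.get_state()["ft_force"])
print(np.round(f,2),ctrl.get_state()["position"])
a=cv2.imread('pics/wrist1.png')[110:240,225:420]; b=cv2.imread('pics/top1.png')[165:235,225:330]
cv2.imwrite('pics/z3.png',cv2.resize(a,(780,520),interpolation=cv2.INTER_CUBIC))
```

```text
[[-0.95  2.26  3.48]
 [ 0.06  1.86  3.27]] [0.53593315 0.0975075  0.02072945]
```

View pics/z3.png

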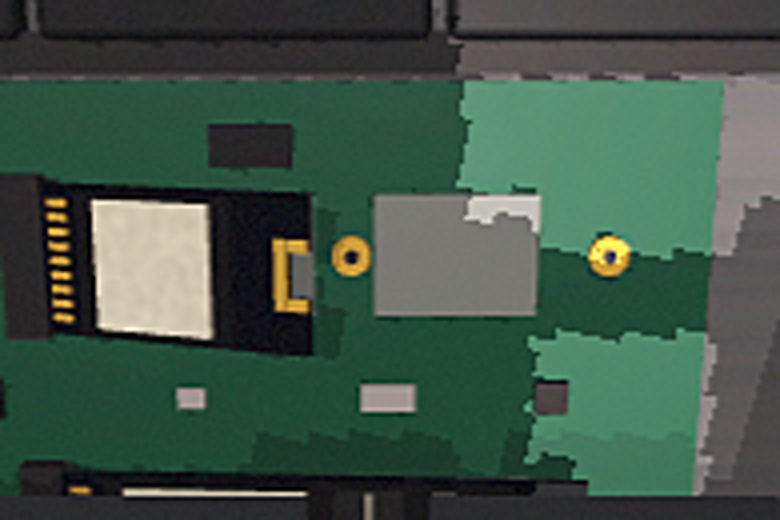

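The wrist view shows the fingers on the long card at crop x 310–425. The card's free end is at x 588, about 25 mm further on, so the notch is clear and the short card is untouched. I'll press on in small steps.

carry_out(steps=[[0,0,0,0,0,-0.1,0],[0,0,0,0,0,-0.2,0],[0,0,0,0,0,-0.25,0],[0,0,0,0,0,-0.3,0],[0,0,0,0,0,-0.3,0],[0,0,0,0,0,-0.3,0]])

```text
time: 5.35
position: [0.5359, 0.0976, 0.0177]
tool_rot: [-0.313, 3.126, 0.001]
ft_force: [-0.5, 3.6, 5.0]
grip_width: 0.006
grip_force: 2.4
```

carry_out(steps=[[0,0,0,0,0,-0.03,0],[0,0,0,0,0,-0.06,0],[0,0,0,0,0,-0.06,0]])

```text
time: 5.65
position: [0.536, 0.0976, 0.0173]
tool_rot: [-0.313, 3.126, 0.001]
ft_force: [-0.6, 3.4, 5.8]
grip_width: 0.008
grip_force: 3.2
```

carry_out(steps=[[0,0,0,0,0,-0.03,0],[0,0,0,0,0,-0.05,0],[0,0,0,0,0,-0.05,0]])

```text
time: 5.95
position: [0.536, 0.0976, 0.0171]
tool_rot: [-0.313, 3.126, 0.001]
ft_force: [-2.5, 3.0, 8.4]
grip_width: 0.006
grip_force: 4.2
```

carry_out(steps=[[0,0,0,0,0,-0.02,0],[0,0,0,0,0,-0.02,0],[0,0,0,0,0,-0.02,0],[0,0,0,0,0,-0.02,0],[0,0,0,0,0,-0.02,0]])

```text
time: 6.45
position: [0.536, 0.0976, 0.017]
tool_rot: [-0.313, 3.126, 0.001]
ft_force: [-1.8, 4.0, 8.5]
grip_width: 0.002
grip_force: 4.6
```

Run:
```python
from h import *
f=[]
for i,n in enumerate(("wrist","top","side","top","top","top")): shot(n,f"pics/f{i}.png"); f.append(ctrl.get_state()["ft_force"])
print(np.mean(f,0),np.std(f,0),ctrl.get_state()["position"],ctrl.get_state()["time"])
a=cv2.imread('pics/f0.png')[110:240,225:420]; b=cv2.imread('pics/f2.png')[145:225,280:400]
cv2.imwrite('pics/z4.png',np.vstack([cv2.resize(a,(435,290),interpolation=cv2.INTER_CUBIC),cv2.resize(b,(435,290),interpolation=cv2.INTER_CUBIC)]))
```

```text
[-1.29736135  3.46815515  9.03545338] [0.55816037 0.48157286 0.47716644] [0.53604619 0.09764464 0.01701635] 6.75
```

View pics/z4.png

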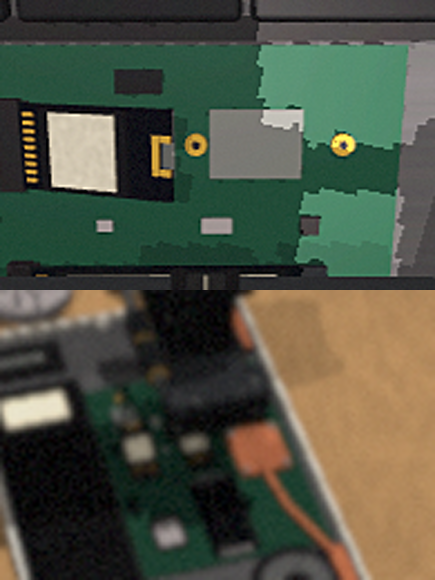

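The card's edge now runs level in the wrist view (row ~268 from the socket to its end at (325,268)). The fingers are at x 175–238, clear of the notch. The steady 9 N at z = 17.0 mm matches about 0.5 mm of pad compression, so the card is flat.

```bash
python3 -c "
from bench import ctrl
print(ctrl.close_job())"
```

```text
the job is handed in; nothing more can be done
None
```

The longer card is pressed flat and held there with about 9 N, the fingertips are roughly 25 mm clear of its screw notch, the shorter card was not touched, and the job is handed in.

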